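Set up the folding splash screen and hold it upright

TASK

Set up the small folding splash screen: push the loose lever sleeve fully down onto the kickstand's upright stub, swing it towards the rear (away from the side to which the screen leans) until the kickstand flips down over centre and stays down with the sleeve still on. Then grip the screen by its top bar, raise it upright against its spring, and finish while still holding it there by the bar, ready for a colleague to fix it; leave the other things on the table where they are.

Things in the scene. Friction and masses are not known exactly. Their poses are not given: they have to be found in the camera images.
- screen_base: aluminium base plate of the splash screen, 150 x 190 x 10 mm, fixed to the table; origin on the table straight under the screen's hinge axis (35 mm above it), at the middle of the screen's width. z up; x points from the front (to which the screen leans) to the rear; y is parallel to the hinge axes of screen and kickstand. The kickstand is beside the screen on the -y side
- screen (a joint): angle of the screen on its base: 0 as found (leaning 0.35 rad to -x of the base, on its stop), 0.35 upright, end stop at 0.38 (it turns about the base's y axis, its top going to +x). A spring and its weight fold it forward to 0 again when it is not held; raising it takes 2 to 5 N at the top bar
- top_bar: the screen's top bar: a plain round steel grip tube, 14 mm thick, 134 mm long, parallel to the base's y axis, 200 mm from the screen's hinge axis; origin on its axis at mid-width. It turns freely on its own axis, like a roller, so the gripper need not tilt with the screen. There is a free gap of 41 mm under it for fingers
- bar_mid (a point): middle of the top bar; axes as the screen's: z up along the screen's plane, y along the bar. The screen is a clear panel in a frame of 12 mm rods, 162 mm wide
- kickstand (a joint): angle of the kickstand on the screen: 0 stowed (leg up, stub vertical while the screen leans), 0.9 fully down. Over-centre spring: below about 0.45 it snaps back to 0, above that it snaps on to 0.9; it takes about 0.16 N m. It turns about the base's y axis, the stub's tip going to +x of the base
- stub_tip (a point): tip of the kickstand's lever stub, a round steel pin 13 mm thick with tapered tip that stands 42 mm out of a 24 mm collar, on the kickstand's hub; z along the stub, outward (straight up at the start). The stub is 135 mm to -y of the middle of the screen
- seat_center (a point): point on the stub's line, 47.5 mm above the collar's top face: where the sleeve's centre lies when the sleeve is pushed fully home; z along the stub, outward
- kickstand_pivot (a point): point on the kickstand's pivot axis, in line with the stub, 62 mm below the stub's tip and 67.5 mm below seat_center
- sleeve_center (a point): centre (half-way up) of the loose lever sleeve: a plain grey rigid tube, 25 mm outside, 16 mm bore, 95 mm long, open at both ends, both ends alike, standing on end on the table; z along its axis
- iodine_mid (a point): bystander: centre of the brown bottle with white cap, 42 mm across, 88 mm high
- saline_mid (a point): bystander: centre of the white bottle with blue cap, 48 mm across, 104 mm high
- carton_mid (a point): bystander: centre of the small carton, 46 x 85 x 60 mm

How it is judged:
On the way, in this order (a step that is already met when the one before it is completed fails the run):
1. the sleeve is fully home on the stub of the stowed kickstand (distance between sleeve_center and seat_center below 0.007 m and angle between the z axis of sleeve_center and the z axis of seat_center, either way round below 0.2 rad and value of joint kickstand below 0.25 rad), for 0.2 s.
2. the kickstand has been flipped down over centre, the sleeve still on its stub (distance between sleeve_center and seat_center below 0.012 m and angle between the z axis of sleeve_center and the z axis of seat_center, either way round below 0.2 rad and value of joint kickstand above 0.8 rad), for 0.2 s.
3. the screen is upright, held by its top bar (value of joint screen above 0.29 rad and angle between bar_mid's own z axis and vertical below 0.06 rad and contact force between the fingers and top_bar above 1 N and distance between the grasp point and bar_mid below 0.085 m and value of joint kickstand above 0.8 rad), for 0.2 s.
At the end, for the whole second after the job is handed in: The fingers hold the top bar (contact over 1 N, grasp point within 85 mm of the bar's middle) with the screen upright within 0.06 rad and still (below 0.1 rad/s), the kickstand is down (over 0.8 of 0.9 rad), and the sleeve is still on the stub, its centre within 12 mm of the seat (all of step 3 and velocity of joint screen between -0.1 and 0.1 rad/s and distance between sleeve_center and seat_center below 0.012 m and angle between the z axis of sleeve_center and the z axis of seat_center, either way round below 0.2 rad); the arm keeps its last pose, push and grip.
It fails at once if the brown bottle was pushed away or knocked over (distance of iodine_mid from where it was at the start of the episode above 0.04 m or angle between iodine_mid's own z axis and vertical above 0.5 rad).
It fails at once if the white bottle was pushed away or knocked over (distance of saline_mid from where it was at the start of the episode above 0.04 m or angle between saline_mid's own z axis and vertical above 0.5 rad).
It fails at once if the carton was pushed away or knocked over (distance of carton_mid from where it was at the start of the episode above 0.04 m or angle between carton_mid's own z axis and vertical above 0.5 rad).
It also fails if it takes over 58 s, if anything falls off the work surface, if the arm or the gripper's body presses on something with over 40 N, if the wrist force passes 120 N, or if a joint passes its speed limit or range.

ROBOT

A 7-joint arm with a two-finger parallel gripper is mounted at the origin on a cart in front of the work surface, level with it; the furniture and walls round the work are solid. World frame = base frame: x ahead of the robot, y to its left, z up, the work surface at z = 0. Lengths are in m, angles in rad, forces in N, time in s.
With the tool pointing down it reaches from about 0.4 to 0.875 m from the base axis. Payload 19.3 kg.
Tool frame: the origin (TCP) lies midway between the tips of the shut fingers; the grasp point (between the pads) lies 19 mm behind it; x points along the fingers, y is the direction in which the jaws open and shut, and the axes are right-handed (so a half turn about x gives the same grasp; the last joint's range is limited). The gripper opens to 85 mm and grips with 20 to 120 N. Pads are 22 mm wide; open, the fingers measure 114 mm over their backs; the gripper's body (76 mm by 85 mm) begins 54 mm behind the grasp point. The pads swing forward as they close: fully open they stand 13 mm farther back than shut.
Start: joints at [-1.336, 0.521, -0.036, 1.599, 0.021, 1.021, -0.113], TCP at [0.188, 0.596, 0.231] pointing down, gripper open.
Joint ranges: [-2.91, 2.91], [-0.3, 2.13], [-1.5, 1.42], [0.17, 2.43], [-1.26, 4.41], [0.16, 1.93], [-2.52, 2.52]. Speed limits (rad/s): [1.89, 1.89, 2.39, 2.39, 3.01, 3.01, 3.01].

INTERFACE

Orientations are given as [roll, pitch, yaw] about the fixed x, y, z axes, in that order (R = Rz(yaw) Ry(pitch) Rx(roll)).
In Python, from workcell import telemetry, vision, workorder gives the robot as it stands. The module is installed in compiled form; this text tells all that it offers.
- The arm moves only by the tool play_rows, never from a script. Its argument "deltas" is a list of rows, each a list of 7 numbers: the shift along the world's x, y, z in mm, then the turn, a rotation vector about the world's x, y, z in degrees, then the finger opening in mm, from 0 to 85.4. In form: [[x, y, z, wx, wy, wz, jaw], ...]. A call has 1 to 8 rows; each row shifts and turns the commanded pose from where the row before left it; what a row does not reach is not made up. A row lasts 1/8 s, in which the tool goes at most 62.5 mm and 10.7 degrees, less where a joint would pass 70% of its speed; a pose out of reach is approached as far as the arm can. A call with a gripper value outside its range is refused whole. The fingers move at their own pace and stop on an object; "grip_force" is the grip in N (left out, the last holds). Time passes only in rows, so rows that do not move let the fingers close. It gives the time, the measured TCP pose, the force and the opening at its end, in the units of the state.
- telemetry.observe(): the state, without advancing time (a new reading comes with each control period).
- vision.grab_frame(name): name is "scene" or "side" or "wrist"; returns the picture (420x560x3 uint8, red, green, blue); there is no depth.
- vision.camera_info(name): a dict with "mtx" (3x3 intrinsics, pixels), "rvec" (rotation vector, rad) and "tvec" (3), from world to camera coordinates, as OpenCV has them. Camera axes: x right, y down, z forward; pixel columns grow to the right and rows downward; lengths in m; the calibration is good to about 2 mm. A picture is of the moment at which its call begins: read the wrist's pose just before it. camera_info takes no time and is no camera call; for the wrist camera it gives the pose at the moment of the call.
- workorder.job_done(): hands the job in, once; it reports no verdict.
The state is a dict: "clock": time; "qpos": joint angles; "qd": joint speeds; "joint_efforts": joint torques, N m; "position": TCP position; "tool_rot": TCP orientation; "force": force on the tool from outside, world axes, zero at the start; "moment": the same for the moment, N m; "grip_width": finger opening in m.
Only numpy, scipy, OpenCV 4.12 (cv2) and the standard library are available. Lean on these libraries where they do the work, as an engineer would, in place of code of your own. Each camera call takes 0.05 s, during which the arm holds its last target. There are 200 camera calls.

## Working session

There is one attempt and no reset: what is moved stays moved. The work goes in short steps, Python scripts to look and compute and a tool call to move; the robot and the scene stay as the last step left them, time stands still between calls to the robot, and variables do not carry over. Pictures are saved under pics/ and viewed, about 8 in all and at most 12, crops included, and the job is handed in when it is done.

Besides the shell and the picture viewer there is one more tool, called after ">>>" as name(argument=value, ...), one argument or row to a line, values as JSON. play_rows: Moves the arm, as the interface text tells. Its arguments: {"type":"object","properties":{"deltas":{"type":"array","items":{"type":"array","items":{"type":"number"}}},"grip_force":{"type":"number"}},"required":["deltas"]}

```bash
mkdir -p pics; cat > h.py <<'E'
import numpy as np, cv2
from workcell import telemetry, vision, workorder
def snap(n,f,crop=None,s=1):
    im=vision.grab_frame(n)
    cv2.imwrite('pics/full_'+f+'.png',im[:,:,::-1])
    if crop: 
        a,b,c,d=crop; im=im[b:d,a:c]
    im=cv2.resize(im,None,fx=s,fy=s,interpolation=cv2.INTER_CUBIC)
    cv2.imwrite('pics/'+f+'.png',im[:,:,::-1])
def cam(n):
    i=vision.camera_info(n); K=np.array(i['mtx'],float); R=cv2.Rodrigues(np.array(i['rvec'],float))[0]; t=np.array(i['tvec'],float).ravel()
    return K,R,t
def ray(n,u,v):
    K,R,t=cam(n); d=R.T@np.linalg.solve(K,[u,v,1]); return -R.T@t,d
def onz(n,u,v,z):
    o,d=ray(n,u,v); return o+d*(z-o[2])/d[2]
def proj(n,P):
    K,R,t=cam(n); return cv2.projectPoints(np.atleast_2d(np.array(P,float)),cv2.Rodrigues(R)[0],t,K,None)[0].reshape(-1,2)
def tri(n1,p1,n2,p2):
    A=[];b=[]
    for n,p in((n1,p1),(n2,p2)):
        o,d=ray(n,*p); d/=np.linalg.norm(d); M=np.eye(3)-np.outer(d,d);A.append(M);b.append(M@o)
    x,r,_,_=np.linalg.lstsq(np.vstack(A),np.hstack(b),rcond=None); return x,np.sqrt(r)
E
python3 - <<'E'
from h import *
for n in('scene','side'): snap(n,n+'0',None,1.4)
for n in('scene','side','wrist'):
    K,R,t=cam(n); print(n,K.ravel().round(1),'pos',(-R.T@t).round(3),'fwd',R[2].round(2))
print(telemetry.observe())
E
```

```text
scene [466.8   0.  277.    0.  466.8 207.9   0.    0.    1. ] pos [-0.024 -0.45   0.791] fwd [ 0.6   0.42 -0.68]
side [533.9   0.  281.4   0.  533.9 203.8   0.    0.    1. ] pos [0.474 0.793 0.897] fwd [ 0.07 -0.75 -0.66]
wrist [378.5   0.  281.3   0.  378.5 210.8   0.    0.    1. ] pos [0.121 0.617 0.373] fwd [ 0.26 -0.08 -0.96]
{'clock': 0.1, 'qpos': array([-1.33620863,  0.52195505, -0.03631828,  1.59994402,  0.02120821,
        1.02111916, -0.11279188]), 'qd': array([ 0.00082378, -0.00242579,  0.00020364, -0.00106436, -0.0001999 ,
       -0.00083595, -0.00070678]), 'joint_efforts': array([ 4.66551050e-03, -9.28484631e+01,  1.98434249e+00, -3.70534337e+01,
        1.79713347e-02,  5.25383715e-03, -8.29350711e-05]), 'position': array([0.18750495, 0.59588927, 0.2307855 ]), 'tool_rot': array([-1.48899061,  1.56975596, -1.79378493]), 'force': array([-0.23020957, -0.2067993 , -0.24830527]), 'moment': array([-0.029657  , -0.01959635, -0.01405513]), 'grip_width': 0.08533727873464453}
```

View pics/scene0.png

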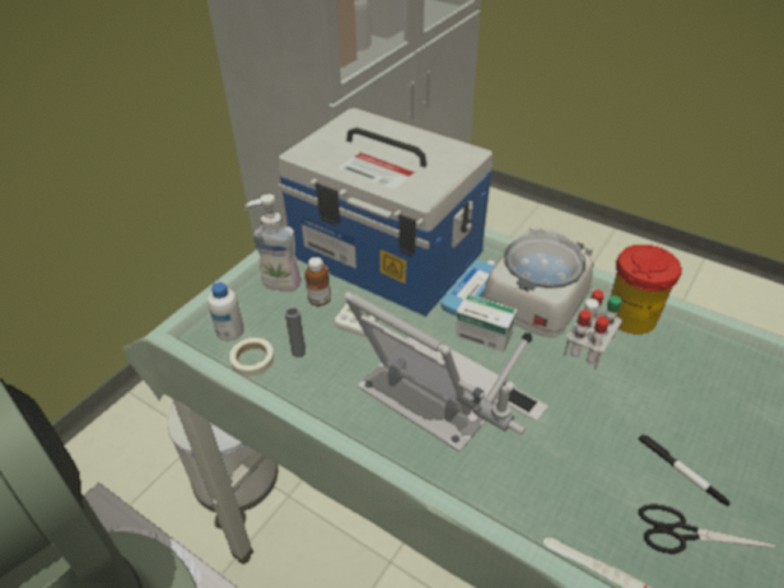

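View pics/side0.png

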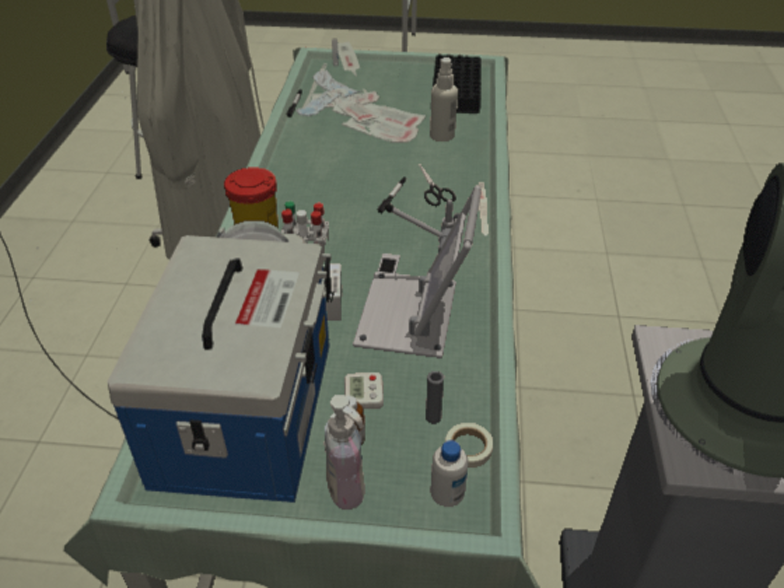

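Scene: sleeve at about (295,332), stub at about (504,400), and the screen leaning towards the robot. The brown bottle is at (318,282), the white bottle at (226,312) and the carton at (486,322). Next I'll enlarge both views.

```bash
python3 - <<'E'
import cv2,numpy as np
a=cv2.imread('pics/full_scene0.png');b=cv2.imread('pics/full_side0.png')
A=cv2.resize(a[205:325,195:395],None,fx=4,fy=4,interpolation=cv2.INTER_CUBIC)
cv2.imwrite('pics/c1.png',A)
B=cv2.resize(b[125:310,235:365],None,fx=3.2,fy=3.2,interpolation=cv2.INTER_CUBIC)
cv2.imwrite('pics/c2.png',B)
E
```

```text
(no output)
```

View pics/c1.png

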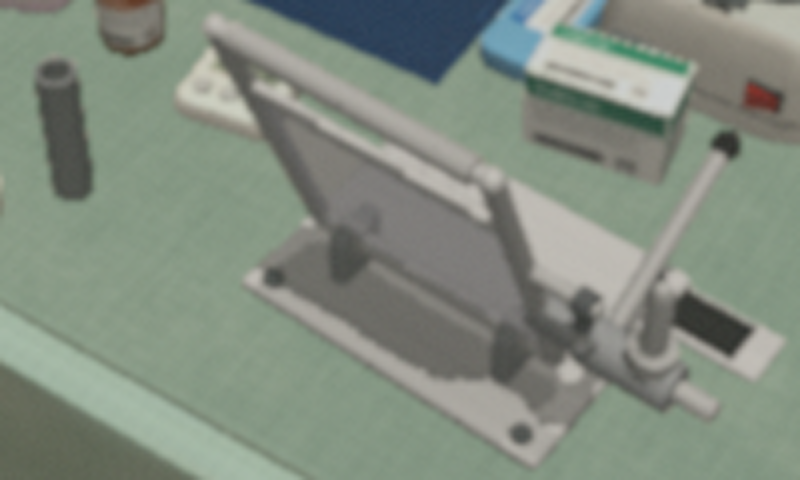

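View pics/c2.png

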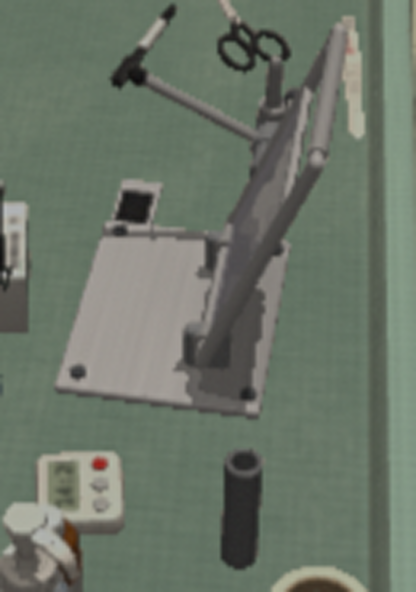

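Matched points in the crops (scene / side): sleeve top (57,70)/(243,460), bar ends (217,27),(489,178)/(318,157),(340,27), stub tip (672,281)/(275,62). Base corner screws are also visible in both views.

```bash
python3 - <<'E'
from h import *
S=lambda p:(195+p[0]/4-.375,205+p[1]/4-.375)
D=lambda p:(235+p[0]/3.2-.34,125+p[1]/3.2-.34)
for n,p,q in [('slv top',(57,70),(243,460)),('slv bot',(72,187),(239,558)),('bar+y',(217,27),(318,157)),('bar-y',(489,178),(340,27)),('stubtip',(672,281),(275,62)),('scr frontL',(274,276),(247,394)),('scr fr',(521,433),(277,250))]:
    print(n,*[x.round(4) for x in tri('scene',S(p),'side',D(q))])
for n,p,z in [('top',(57,70),.095),('bot',(72,187),0),('s1',(274,276),.01),('s2',(521,433),.01)]: print('scene',n,onz('scene',*S(p),z).round(4))
for n,p,z in [('top',(243,460),.095),('bot',(239,558),0),('s1',(247,394),.01),('s2',(277,250),.01),('s3 rear+y',(78,372),.01),('s4 rear-y',(120,230),.01)]: print('side',n,onz('side',*D(p),z).round(4))
# bottles etc full 1.4 picture
for n,p,z in [('iod',(318,263),.088),('sal',(220,289),.104),('carton',(487,310),.06)]: print(n,onz('scene',p[0]/1.4,p[1]/1.4,z).round(3))
E
```

```text
slv top [0.481  0.0764 0.0959] [0.0011]
slv bot [0.4801 0.0786 0.0023] [0.0008]
bar+y [ 0.446  -0.0652  0.2274] [0.0017]
bar-y [ 0.4337 -0.2119  0.2283] [0.0023]
stubtip [ 0.4807 -0.2764  0.1537] [0.0033]
scr frontL [ 0.4826 -0.0604  0.0136] [0.0008]
scr fr [ 0.4679 -0.2194  0.0135] [0.0001]
scene top [0.4808 0.0771 0.095 ]
scene bot [0.4809 0.0802 0.    ]
scene s1 [ 0.4844 -0.0585  0.01  ]
scene s2 [ 0.4701 -0.2183  0.01  ]
side top [0.4817 0.0751 0.095 ]
side bot [ 0.4806  0.0764 -0.    ]
side s1 [ 0.4832 -0.0643  0.01  ]
side s2 [ 0.4679 -0.2235  0.01  ]
side s3 rear+y [ 0.6068 -0.0744  0.01  ]
side s4 rear-y [ 0.5936 -0.2353  0.01  ]
iod [0.597 0.121 0.088]
sal [0.45  0.198 0.104]
carton [ 0.678 -0.156  0.06 ]
```

```bash
python3 - <<'E'
from h import *
from scipy.spatial.transform import Rotation as Ro
s=telemetry.observe(); R=Ro.from_euler('xyz',s['tool_rot']).as_matrix(); print(R.round(3))
S=lambda p:(195+p[0]/4-.375,205+p[1]/4-.375)
D=lambda p:(235+p[0]/3.2-.34,125+p[1]/3.2-.34)
print('leg tip',tri('scene',S((727,145)),'side',D((128,72))))
print('leg root',tri('scene',S((620,318)),'side',D((255,137))))
for n,p,q in [('pump top',(262,200),(342,403)),('box corner',(410,225),(322,248)),('salcap',(220,289),(451,450)),('iod',(318,263),(359,408))]: print(n,tri('scene',np.array(p)/1.4,'side',np.array(q)/1.4))
# tool vertical, y_tool angle
print('y_tool ang deg',np.degrees(np.arctan2(R[1,1],R[0,1])))
E
```

```text
[[-0.     0.3    0.954]
 [-0.001  0.954 -0.3  ]
 [-1.    -0.001  0.   ]]
leg tip (array([ 0.58592938, -0.25983484,  0.14308782]), array([0.00610519]))
leg root (array([ 0.49168107, -0.25162833,  0.09980351]), array([0.00212197]))
pump top (array([0.58827336, 0.21492361, 0.1871692 ]), array([0.00424236]))
box corner (array([ 0.64724795, -0.03888663,  0.21254029]), array([0.01859981]))
salcap (array([0.45405725, 0.20328818, 0.09797946]), array([0.00027671]))
iod (array([0.59184981, 0.12625682, 0.08160638]), array([0.01327529]))
y_tool ang deg 72.53656929201733
```

>>> play_rows(
  deltas=[
    [20,-30,10,0,0,-5,85],
    [24,-44,10,0,0,-7,85],
    [24,-44,0,0,0,-7,85],
    [24,-44,0,0,0,-7,85],
    [24,-44,0,0,0,-7,85],
    [24,-44,0,0,0,-7,85],
    [24,-44,0,0,0,-7,85],
    [24,-44,0,0,0,-7,85],
  ],
)

```text
clock: 1.1
position: [0.376, 0.2566, 0.2513]
tool_rot: [-2.317, 1.571, 2.715]
force: [0.5, 0.2, -0.6]
grip_width: 0.085
```

>>> play_rows(
  deltas=[
    [24,-44,0,0,0,-7,85],
    [24,-44,0,0,0,-7,85],
    [24,-44,0,0,0,-7,85],
    [20,-36,-10,0,0,-3,85],
    [13,-13,-10,0,0,0,85],
    [0,0,0,0,0,0,85],
  ],
)

```text
clock: 1.85
position: [0.4806, 0.0761, 0.2306]
tool_rot: [-0.82, 1.569, -2.488]
force: [-0.5, -0.5, -0.3]
grip_width: 0.085
```

```bash
python3 - <<'E'
from h import *
from scipy.spatial.transform import Rotation as Ro
s=telemetry.observe(); R=Ro.from_euler('xyz',s['tool_rot']).as_matrix(); print(R.round(3),s['position'],s['clock'],s['qpos'].round(2))
print(proj('wrist',[[.481,.077,.095],[.481,.077,0],[.481,-.277,.153]]))
snap('wrist','w1',None,1.3)
E
```

```text
[[-0.001  0.995 -0.097]
 [-0.001 -0.097 -0.995]
 [-1.    -0.001  0.001]] [0.48061171 0.07612238 0.23062105] 1.85 [-0.64  0.33  0.45  1.97 -0.18  0.88 -0.19]
[[280.81198275 197.19361073]
 [280.99586801 173.95078387]
 [320.86980629 606.88320863]]
```

View pics/w1.png

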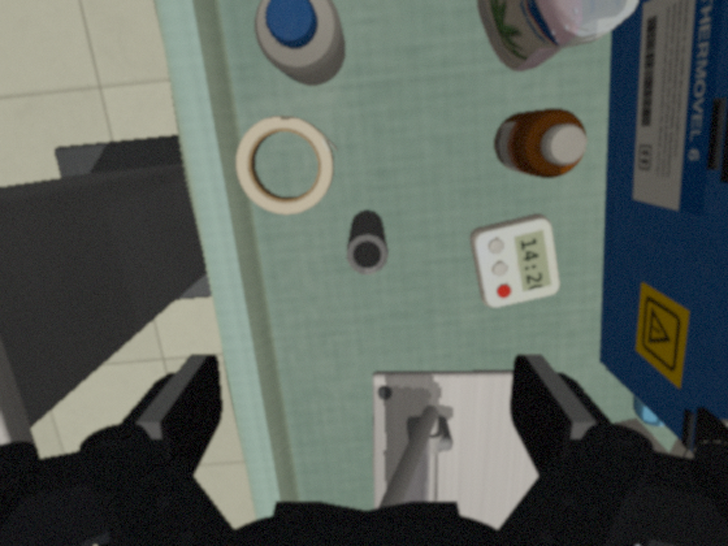

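Wrist view: the sleeve's rim centre is at (368,252), i.e. raw (283,193.5). That puts it within 3 mm of my estimate, at about (0.482, 0.078). Bottles and timer are clear of the fingers, so I'll descend and grip.

>>> play_rows(
  deltas=[
    [2,2,-45,0,0,0,85],
    [0,0,-50,0,0,0,85],
    [0,0,-45,0,0,0,70],
    [0,0,-40,0,0,0,50],
    [0,0,0,0,0,0,20],
    [0,0,0,0,0,0,10],
    [0,0,0,0,0,0,10],
    [0,0,0,0,0,0,10],
  ],
  grip_force=40,
)

```text
clock: 2.9
position: [0.4831, 0.0796, 0.0524]
tool_rot: [2.081, 1.569, 0.415]
force: [-0.2, 0.3, -0.1]
grip_width: 0.024
```

>>> play_rows(
  deltas=[
    [0,0,40,0,0,0,10],
    [0,0,60,0,0,0,10],
    [0,0,60,0,0,0,10],
    [0,0,60,0,0,0,10],
    [0,-30,40,0,0,0,10],
    [0,-45,0,0,0,0,10],
    [0,-45,0,0,0,0,10],
    [0,-45,0,0,0,0,10],
  ],
)

```text
clock: 3.9
position: [0.4823, -0.0872, 0.312]
tool_rot: [2.157, 1.57, 0.491]
force: [1.3, 0.3, -0.8]
grip_width: 0.0235
```

>>> play_rows(
  deltas=[
    [0,-45,0,0,0,0,10],
    [0,-45,0,0,0,0,10],
    [0,-45,0,0,0,0,10],
    [-2,-35,0,0,0,0,10],
    [0,-20,-20,0,0,0,10],
    [0,0,-40,0,0,0,10],
    [0,0,-20,0,0,0,10],
    [0,0,0,0,0,0,10],
  ],
)

```text
clock: 4.9
position: [0.48, -0.2755, 0.2308]
tool_rot: [-1.854, 1.569, 2.762]
force: [-0.0, 0.0, -0.8]
grip_width: 0.0236
```

```bash
python3 - <<'E'
from h import *
s=telemetry.observe(); print(s['position'],s['clock'],s['qpos'].round(2),s['grip_width'])
print('stub proj',proj('scene',[.481,-.277,.153]),proj('side',[.481,-.277,.153]))
snap('scene','s2'); snap('side','d2')
a=cv2.imread('pics/full_s2.png')[195:315,320:410];b=cv2.imread('pics/full_d2.png')[75:195,270:360]
cv2.imwrite('pics/m2.png',np.hstack([cv2.resize(x,None,fx=4.4,fy=4.4,interpolation=cv2.INTER_CUBIC) for x in(a,b)]))
E
```

```text
[ 0.47996192 -0.27554105  0.23079801] 4.9 [-0.01  0.47  0.6   1.81 -0.32  0.96  0.62] 0.02359665101295625
stub proj [[361.98169457 276.0653449 ]] [[319.76583268 143.47682457]]
```

View pics/m2.png

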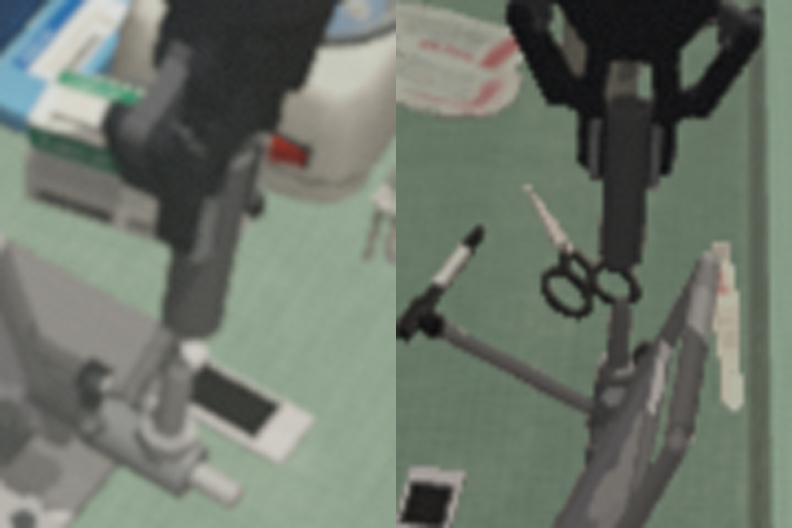

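Side view: the sleeve axis (622 at its bottom edge) lines up with the stub (620 at mid-height). The scene view needs a closer comparison, so I'll overlay the projected verticals.

```bash
python3 - <<'E'
from h import *
def draw(f,n,box,fx,lines):
    x0,y0,x1,y1=box; im=cv2.resize(cv2.imread(f)[y0:y1,x0:x1],None,fx=fx,fy=fx,interpolation=cv2.INTER_CUBIC)
    for (X,Y,za,zb),c in lines:
        p=proj(n,[[X,Y,za],[X,Y,zb]]); q=((p-[x0,y0]+.5)*fx-.5).round().astype(int); cv2.line(im,tuple(q[0].tolist()),tuple(q[1].tolist()),c,1)
    return im
x,y=.480,-.2770
a=draw('pics/full_s2.png','scene',(345,235,385,305),8.5,[((x,y,.18,.26),(0,0,255)),((x,y,.11,.152),(0,0,255))])
b=draw('pics/full_d2.png','side',(298,110,343,180),8.5,[((x,y,.18,.26),(0,0,255)),((x,y,.11,.152),(0,0,255))])
cv2.imwrite('pics/m3.png',np.hstack([a,b]))
E
```

```text
(no output)
```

View pics/m3.png

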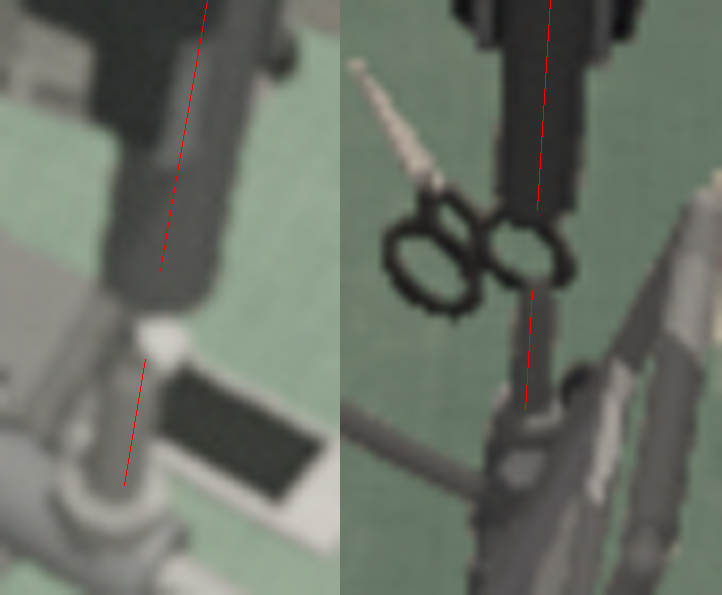

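```bash
python3 - <<'E'
from h import *
im=cv2.imread('pics/full_scene0.png').astype(int)
for r in range(268,296): print(r,' '.join('%3d'%v for v in im[r,346:376].mean(1)), '' if r<274 else '')
for z in (.152,.14,.13,.12,.11): print(z,proj('scene',[.480,-.277,z]).round(1)[0], proj('scene',[.479,-.2755,z]).round(1)[0])
E
```

```text
268 185 186 186 186 186 186 186 184 183 170 155 151 161 169 166 153 141 136 139 140 139 140 140 137 137 137 138 138 137 137 
269 185 185 186 186 186 186 186 186 183 168 153 157 168 169 158 143 134 137 140 141 141 140 138 137 137 136 140 139 137 136 
270 185 185 184 186 185 185 186 185 178 162 156 163 170 163 148 135 133 138 140 141 141 141 138 136 137 138 139 137 135 135 
271 184 185 184 184 184 185 185 183 171 158 159 167 167 155 136 128 132 141 144 142 140 138 137 137 139 140 138 135 134 132 
272 184 185 184 185 184 185 183 175 161 158 166 168 159 140 121 126 140 156 162 154 144 138 138 139 140 140 139 136 134 135 
273 183 184 184 184 185 184 177 163 156 162 168 165 149 121 105 136 164 177 179 172 159 144 140 141 139 140 137 137 136 137 
274 185 185 184 185 184 181 168 155 157 168 167 157 135 109 107 146 175 185 186 184 173 156 143 141 141 139 138 137 138 139 
275 185 186 184 186 184 176 162 156 164 169 163 145 127 126 141 158 177 186 187 183 172 157 146 140 139 138 139 138 139 139 
276 185 186 186 186 181 169 156 160 168 166 154 132 126 147 162 169 174 180 181 174 158 148 148 144 
[... 1865 characters left out ...]
0 160 163 157 140 114  84  60  52 
292 139 142 145 144 134 126 138 147 134 112  98  98  99  98 106 129 155 164 157 146 139 140 142 153 162 163 155 134 106  78 
293 134 139 140 139 120 104 125 145 142 130 116 108 106 111 125 147 163 167 157 147 142 140 136 139 145 155 163 163 154 130 
294 128 132 137 135 117  94 107 133 146 147 140 134 132 140 149 160 165 160 148 141 142 142 140 140 137 140 149 159 166 162 
295 120 125 129 131 121  98  91 110 136 151 156 155 157 161 163 163 157 144 132 132 138 143 143 142 138 139 139 143 153 160 
0.152 [361.7 276.8] [360.6 276.8]
0.14 [360.9 281.2] [359.9 281.2]
0.13 [360.3 284.7] [359.3 284.7]
0.12 [359.7 288.2] [358.7 288.2]
0.11 [359.1 291.7] [358.1 291.7]
```

Stub edges in the scene image: row 282 at 355.9–363.2, row 290 at 354.7–361.4. It is about 1.3 px left of the sleeve axis there, and +4/8.5 px in the side view, so the correction is roughly (-1, +2) mm. Now I'll lower gently.

>>> play_rows(
  deltas=[
    [-1,2,-8,0,0,0,10],
    [0,0,-8,0,0,0,10],
    [0,0,-5,0,0,0,10],
    [0,0,-4,0,0,0,10],
    [0,0,-4,0,0,0,10],
    [0,0,-4,0,0,0,10],
    [0,0,-4,0,0,0,10],
  ],
)

```text
clock: 5.88
position: [0.4796, -0.2739, 0.1941]
tool_rot: [1.036, 1.571, -0.63]
force: [0.4, 0.7, -0.6]
grip_width: 0.0237
```

>>> play_rows(
  deltas=[
    [0,0,-6,0,0,0,10],
    [0,0,-6,0,0,0,10],
    [0,0,-6,0,0,0,10],
    [0,0,-4,0,0,0,10],
    [0,0,-3,0,0,0,10],
    [0,0,-3,0,0,0,10],
    [0,0,0,0,0,0,10],
  ],
)

```text
clock: 6.75
position: [0.4795, -0.2738, 0.1661]
tool_rot: [-1.838, 1.571, 2.779]
force: [-0.4, -0.0, -0.4]
grip_width: 0.0241
```

```bash
python3 - <<'E'
from h import *
s=telemetry.observe(); print(s['position'],s['clock'],s['force'],s['moment'])
snap('scene','s3'); snap('side','d3')
a=cv2.imread('pics/full_s3.png')[225:310,330:390];b=cv2.imread('pics/full_d3.png')[90:175,290:350]
cv2.imwrite('pics/m4.png',np.hstack([cv2.resize(x,None,fx=6.5,fy=6.5,interpolation=cv2.INTER_CUBIC) for x in(a,b)]))
E
```

```text
[ 0.47951476 -0.27378487  0.16614831] 6.75 [-0.36483389 -0.01018116 -0.40837172] [-0.03508492  0.01240763 -0.00297759]
```

View pics/m4.png

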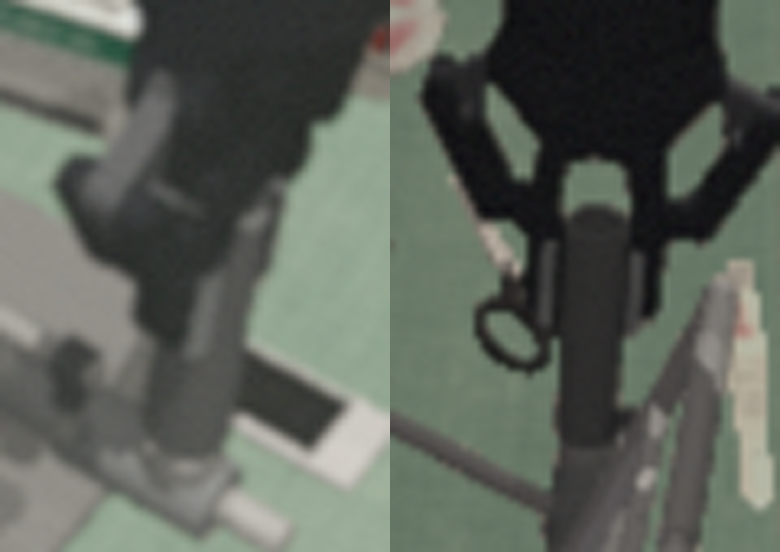

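The sleeve is on the stub: no side force, and its bottom at about (190,450) is almost on the collar. I'll press down until it stops.

>>> play_rows(
  deltas=[
    [0,0,-2,0,0,0,10],
    [0,0,-2,0,0,0,10],
    [0,0,-1,0,0,0,10],
    [0,0,0,0,0,0,10],
  ],
)

```text
clock: 7.35
position: [0.48, -0.2742, 0.1625]
tool_rot: [1.639, 1.569, -0.027]
force: [-5.0, 3.6, 25.8]
grip_width: 0.0234
```

Firm stop at z=0.1625 with 26 N. Now release, lift clear, close the fingers and go round to the front of the sleeve.

>>> play_rows(
  deltas=[
    [0,0,0,0,0,0,10],
    [0,0,1,0,0,0,45],
    [0,0,0,0,0,0,50],
    [0,0,20,0,0,0,50],
    [0,0,40,0,0,0,50],
    [-15,0,15,0,0,0,0],
    [-30,-2,0,0,0,0,0],
    [0,0,0,0,0,0,0],
  ],
)

```text
clock: 8.35
position: [0.4331, -0.2761, 0.2375]
tool_rot: [-3.115, 1.57, 1.5]
force: [0.1, 0.2, -0.7]
grip_width: 0.0001
```

```bash
python3 - <<'E'
from h import *
s=telemetry.observe(); print(s['position'],s['clock'],s['force'],s['grip_width'])
K=(.480,-.274)
print(proj('scene',[[*K,.1105],[*K,.2055]]),proj('side',[[*K,.1105],[*K,.2055]]))
snap('scene','s4'); snap('side','d4')
a=cv2.imread('pics/full_s4.png')[195:310,310:400];b=cv2.imread('pics/full_d4.png')[80:195,270:360]
cv2.imwrite('pics/m5.png',np.hstack([cv2.resize(x,None,fx=4.4,fy=4.4,interpolation=cv2.INTER_CUBIC) for x in(a,b)]))
E
```

```text
[ 0.43305594 -0.27608923  0.23749743] 8.35 [ 0.11619363  0.23099215 -0.72341452] 8.50079036727385e-05
[[357.66547581 290.74996388]
 [363.49449939 255.56603102]] [[319.25719438 158.40865896]
 [321.25804605 125.79884217]]
```

View pics/m5.png

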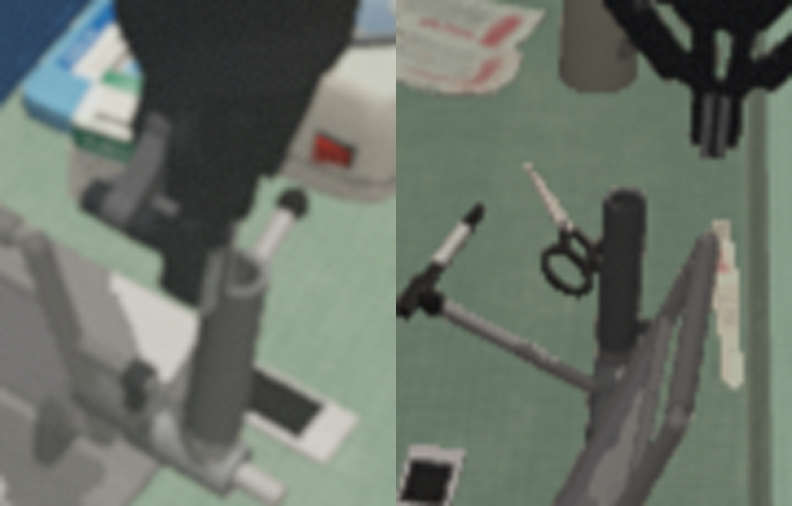

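The sleeve stands seated on the collar, rim at (238,270), which matches the projected home position. Now push it along the arc from the front.

>>> play_rows(
  deltas=[
    [0,2,-30,0,0,0,0],
    [0,0,-27,0,0,0,0],
    [10,-1,0,0,0,0,0],
    [9,-1,0,0,0,0,0],
    [9,-1,0,0,0,0,0],
    [9,-1,0,0,0,0,0],
    [9,-1,-2,0,0,0,0],
    [9,-1,-2,0,0,0,0],
  ],
)

```text
clock: 9.45
position: [0.4903, -0.2799, 0.1762]
tool_rot: [1.63, 1.571, -0.036]
force: [-1.7, -0.1, 0.8]
grip_width: 0.0002
```

>>> play_rows(
  deltas=[
    [9,-1,-3,0,0,0,0],
    [8,-1,-3,0,0,0,0],
    [8,0,-4,0,0,0,0],
    [7,0,-4,0,0,0,0],
    [0,0,0,0,0,0,0],
  ],
)

```text
clock: 10.07
position: [0.5218, -0.2817, 0.1618]
tool_rot: [-1.613, 1.57, 3.004]
force: [0.1, 0.4, 0.6]
grip_width: 0.0004
```

```bash
python3 - <<'E'
from h import *
s=telemetry.observe(); print(s['position'],s['clock'],s['force'])
snap('scene','s5'); snap('side','d5')
a=cv2.imread('pics/full_s5.png')[205:320,310:400];b=cv2.imread('pics/full_d5.png')[80:195,270:360]
cv2.imwrite('pics/m6.png',np.hstack([cv2.resize(x,None,fx=4.4,fy=4.4,interpolation=cv2.INTER_CUBIC) for x in(a,b)]))
E
```

```text
[ 0.52183604 -0.2816719   0.16182383] 10.075 [0.12513128 0.42520151 0.6408515 ]
```

View pics/m6.png

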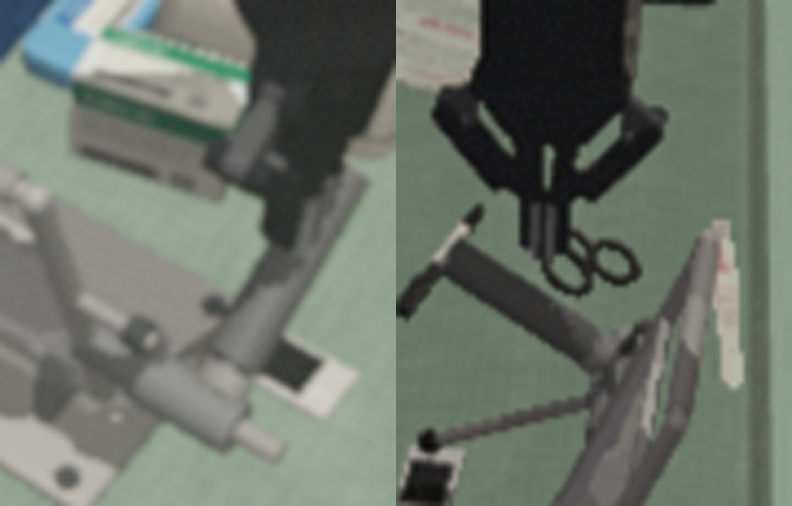

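Side view shows the leg down on the base and the sleeve tilted to the rear with its bottom at the collar. I'll check the tilted position numerically, then back off and go over the bar.

```bash
python3 - <<'E'
from h import *
th=.9;P=np.array([.480,-.274,.0905]);u=np.array([np.sin(th)*.996,-np.sin(th)*.09,np.cos(th)])
for r in(.02,.115,.127): 
    q=P+u*r; print(r,q.round(3),((proj('scene',q)[0]-[310,205])*4.4).round(0),((proj('side',q)[0]-[270,80])*4.4+[396,0]).round(0))
E
```

```text
0.02 [ 0.496 -0.275  0.103] [228. 365.] [584. 353.]
0.115 [ 0.57  -0.282  0.162] [338. 164.] [455. 251.]
0.127 [ 0.579 -0.283  0.169] [351. 139.] [439. 238.]
```

>>> play_rows(
  deltas=[
    [-8,0,8,0,0,0,0],
    [-8,0,45,0,0,0,0],
    [0,0,60,0,0,0,0],
    [-16,36,8,0,0,0,40],
    [-17,36,0,0,0,0,85],
    [-17,36,0,0,0,0,85],
    [-16,34,0,0,0,0,85],
    [0,0,0,0,0,0,85],
  ],
  grip_force=50,
)

```text
clock: 11.18
position: [0.4384, -0.138, 0.2839]
tool_rot: [2.829, 1.569, 1.165]
force: [1.4, -0.0, -0.3]
grip_width: 0.0847
```

```bash
python3 - <<'E'
from h import *
s=telemetry.observe(); print(s['position'],s['clock'],s['force'],s['grip_width'],s['qpos'].round(2))
print((proj('wrist',[[.44,-.139,.225],[.446,-.0652,.225],[.4337,-.212,.225]])*1.0).round(1))
snap('side','d6');snap('wrist','w6')
a=cv2.imread('pics/full_w6.png');b=cv2.imread('pics/full_d6.png')[60:240,250:390]
cv2.imwrite('pics/m7.png',np.hstack([cv2.resize(a,(480,360)),cv2.resize(b,(280,360))]))
E
```

```text
[ 0.43841317 -0.13799155  0.2838833 ] 11.175 [ 1.44882328 -0.03714803 -0.32972599] 0.08465004407215054 [-0.37  0.23  0.65  1.97 -0.17  0.99  0.27]
[[282.8 233.8]
 [281.1  96.6]
 [283.6 346. ]]
```

View pics/m7.png

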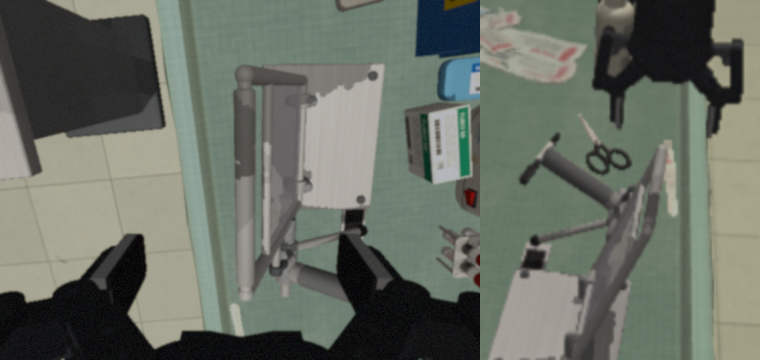

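Wrist view: the bar is at column 245, i.e. raw 286 against 283 predicted, so it lies about 2 mm further to +x and square to the jaws. The sleeve still matches its expected home position. Descend and grip.

>>> play_rows(
  deltas=[
    [3,0,-40,0,0,0,85],
    [0,0,-37,0,0,0,85],
    [0,0,0,0,0,0,40],
    [0,0,0,0,0,0,20],
    [0,0,0,0,0,0,5],
    [0,0,0,0,0,0,5],
    [0,0,0,0,0,0,5],
    [0,0,0,0,0,0,5],
  ],
)

```text
clock: 12.28
position: [0.4423, -0.1398, 0.2069]
tool_rot: [-2.678, 1.57, 1.939]
force: [-7.4, 0.8, 10.9]
grip_width: 0.0126
```

>>> play_rows(
  deltas=[
    [9.5,-0.9,3.2,0,0,0,5],
    [9.6,-0.9,2.7,0,0,0,5],
    [9.8,-0.9,2.2,0,0,0,5],
    [9.8,-0.9,1.8,0,0,0,5],
    [9.8,-0.9,1.2,0,0,0,5],
    [10,-0.9,0.7,0,0,0,5],
    [8,-0.8,0.3,0,0,0,5],
    [0,0,0,0,0,0,5],
  ],
)

```text
clock: 13.28
position: [0.5097, -0.1456, 0.219]
tool_rot: [2.099, 1.57, 0.433]
force: [-1.2, 3.6, 9.1]
grip_width: 0.0122
```

```bash
python3 - <<'E'
from h import *
s=telemetry.observe(); print(s['position'],s['clock'],s['force'],s['grip_width'],s['qd'].round(3))
print(proj('side',[[.508,-.145,.235],[.508,-.145,.035]]).round(1), proj('scene',[.508,-.145,.235]).round(1))
snap('scene','s8'); snap('side','d8')
a=cv2.imread('pics/full_s8.png')[150:330,240:410];b=cv2.imread('pics/full_d8.png')[70:250,230:370]
cv2.imwrite('pics/m8.png',np.hstack([cv2.resize(x,None,fx=2.5,fy=2.5,interpolation=cv2.INTER_CUBIC) for x in(a,b)]))
E
```

```text
[ 0.5097488  -0.14563648  0.21903325] 13.275 [-1.23485457  3.6428051   9.05966409] 0.012169861260285736 [-0.003 -0.011  0.003  0.014  0.003 -0.002  0.001]
[[306.5 146.5]
 [303.6 215.4]] [[306.3 204.5]]
```

View pics/m8.png

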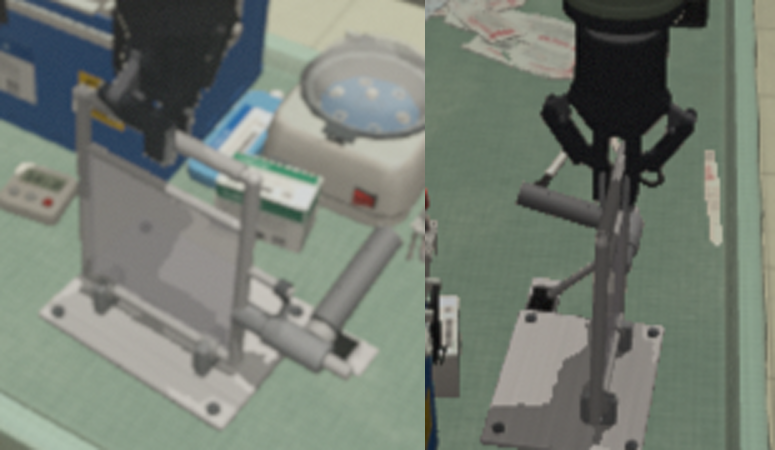

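```bash
python3 - <<'E'
from h import *
X=np.array([.996,-.09,0]);Y=np.array([.09,.996,0]);Z=np.array([0,0,1.]);O=np.array([.508,-.145,.035])
S=lambda q:((proj('scene',q)[0]-[240,150])*2.5).round(0);D=lambda q:((proj('side',q)[0]-[230,70])*2.5+[425,0]).round(0)
a=.344;px,pz=-.0163,.0555
P=O-.135*Y+X*(px*np.cos(a)+pz*np.sin(a))+Z*(-px*np.sin(a)+pz*np.cos(a))
u=X*np.sin(.9+a)+Z*np.cos(.9+a)
for r in(.02,.115,.127): print(r,S(P+u*r),D(P+u*r))
print('corner',tri('scene',(240+85/2.5,150+93/2.5),'side',(230+(618-425)/2.5,70+147/2.5)),'expected',O+.2*Z+.075*Y)
s=telemetry.observe(); print(s['clock'],s['force'],s['grip_width'],s['qd'].round(3))
E
```

```text
0.02 [325. 331.] [610. 223.]
0.115 [390. 233.] [521. 189.]
0.127 [398. 221.] [510. 184.]
corner (array([ 0.49053668, -0.10670103,  0.28940752]), array([0.02954182])) expected [ 0.51475 -0.0703   0.235  ]
13.375 [-1.15665475  3.64766669  7.11656933] 0.01227039240012752 [-0.    -0.004  0.001  0.004  0.     0.001 -0.001]
```

The sleeve ends project within a few pixels of where they are seen. My corner match was bad (30 mm ray gap, wrong side pixel), so I'll check the screen angle another way. The bar ends can be located from the scene view at the bar's known height.

```bash
python3 - <<'E'
from h import *
for n,p in(('+y',(85,95)),('-y',(249,182))): print(n,onz('scene',240+p[0]/2.5,150+p[1]/2.5,.235).round(4))
X=np.array([.996,-.09,0]);Y=np.array([.09,.996,0]);O=np.array([.508,-.145,.235])
print(O+.075*Y,O-.075*Y)
for z in(.235,.035): 
  q=[.5147,-.0703,z]; print('side +y rod',((proj('side',q)[0]-[230,70])*2.5+[425,0]).round(0))
cv2.imwrite('pics/m9.png',cv2.resize(cv2.imread('pics/full_d8.png')[110:250,270:340],None,fx=4.2,fy=4.2,interpolation=cv2.INTER_CUBIC))
E
```

```text
+y [ 0.5143 -0.0717  0.235 ]
-y [ 0.4992 -0.2163  0.235 ]
[ 0.51475 -0.0703   0.235  ] [ 0.50125 -0.2197   0.235  ]
side +y rod [602. 244.]
side +y rod [597. 418.]
```

The bar ends are within 2 mm of the upright position, about 0.01 rad. The arm is at rest and gripping, so I'll hand in.

```bash
python3 -c "
from h import *
print(workorder.job_done()); s=telemetry.observe(); print(s['clock'],s['position'],s['force'],s['grip_width'])"
```

```text
the job is handed in; nothing more can be done
None
the job is handed in; nothing more can be done
```

The splash screen is set up and I handed the job in at about 13.4 s of robot time, with the gripper still holding the top bar. No verdict was reported.

- **Sleeve:** I gripped it, lined it up over the stub with the scene and side cameras, and pushed it down until it stopped firmly (26 N). The picture afterwards matched the fully home position.
- **Kickstand:** I pushed the sleeve to the rear with shut fingers until the kickstand snapped over centre. The pictures showed the leg down and the sleeve still against the collar.
- **Screen:** I gripped the top bar and raised it along its arc to upright.

**Last checks:**
- **Upright:** the bar ends were within about 2 mm of upright (around 0.01 rad), and the arm's travel agreed. That rests on my own estimate of the hinge position.
- **Grip and stillness:** the fingers were stopped on the bar at 12.3 mm opening (the bar is 14 mm thick), with the arm practically still.
- **Sleeve on stub:** its ends were within a few pixels of the home position.
- **Bottles and carton:** I kept the arm clear of them and saw no contact, but did not re-measure their positions at the end.

**Did not work:** one triangulation of a screen corner was unusable (30 mm ray mismatch from a wrongly matched pixel), so I replaced it with the bar-end check. A last close-up to confirm was refused because I had reached the 12-picture limit.

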